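Line up rock billets in the corner guide

TASK

On this thin-section bench, push the two sawn rock billets (the oblong one and the square one) along the bench top into a tidy row in the steel corner guide: both flush against the long rail, the oblong one with its long side to the rail, one tight against the end stop and the other tight up behind it. The billet that starts nearer the end stop is best put in first, but either order along the rail will do. Only push them with the fingers: do not lift, carry or tip them, and leave everything else where it is.

Things in the scene. Friction and masses are not known exactly. Their poses are not given: they have to be found in the camera images.
- guide: L-shaped steel corner guide screwed to the bench, bars 18 mm wide and 20 mm high. Origin: the inside corner, at bench height. The long rail runs along its +y from the corner for 320 mm, its inner face is the plane x = 0 and the working side is -x (towards the robot). The end stop runs along -x from the corner for 62 mm, its inner face is the plane y = 0 and the working side is +y. It does not move.
- long_billet: oblong billet of grey-brown banded rock, 45 mm (its x) by 75 mm (its y) by 30 mm high, about 0.27 kg, loose on the bench and slides when pushed. Origin: centre of its underside. Starts 85 to 130 mm in front of the rail, turned up to 0.35 rad from parallel to it; it may start nearer to the end stop than the square billet, or farther.
- short_billet: square billet of the same rock, 45 by 45 mm by 30 mm high, about 0.16 kg, loose. Origin: centre of its underside. Starts like the oblong one, some 130 to 190 mm from it along the rail's direction.
- core: bystander: upright round drill-core stub, 25 mm across, 32 mm high, standing in between the two billets; origin at the centre of its underside
- cobble: bystander: rounded dark pebble, 48 mm across, 36 mm high, standing to the robot's right of the billets near the end stop; origin at the centre of its underside
- beaker: bystander: glass beaker, 68 mm across, 90 mm high, off to the robot's right; origin at the centre of its underside
- jar: bystander: white jar with black lid, 60 mm across, 85 mm high, behind the rail; origin at the centre of its underside
- slide_box: bystander: grey open slide box, 70 by 120 by 35 mm, behind the rail; origin at the centre of its underside
- scraper: bystander: spatula 200 mm long lying on the bench to the left; origin near its middle
- dish: bystander: low white dish, 90 mm across, 16 mm high, near left; origin at the centre of its underside

How it is judged:
By the outcome, as a careful person would: the job done as asked, in the order asked, and still so for the second after the job is handed in, with the robot touching nothing.
It also fails if it takes over 72 s, if anything falls off the work surface, if the arm or the gripper's body presses on something with over 40 N, if the wrist force passes 120 N, or if a joint passes its speed limit or range.

ROBOT

A 6-joint arm with a two-finger parallel gripper is mounted at the origin on the work surface. World frame = base frame: x ahead of the robot, y to its left, z up, the work surface at z = 0. Lengths are in m, angles in rad, forces in N, time in s.
With the tool pointing down it reaches from about 0.4 to 0.825 m from the base axis. Payload 7 kg.
Tool frame: the origin (TCP) lies between the finger pads; the fingertips stand env.tips_ahead ahead of it and the grasp point (between the pads) lies 5 mm behind it (env.tips_ahead is the distance from the TCP to the fingertips, in m); z points along the fingers, y is the line along which they close (so a half turn about z gives the same grasp; the last joint's range is limited). The gripper opens to 85 mm and grips with 20 to 120 N. Pads are 22 mm wide; open, the fingers measure 114 mm over their backs; the gripper's body (76 mm by 85 mm) begins 54 mm behind the grasp point. The pads swing forward as they close: fully open they stand 13 mm farther back than shut.
Start: joints at [1.503, 0.359, 0.012, 0, -1.224, -0.288], TCP at [0.235, 0.633, 0.208] pointing down, gripper open.
Joint ranges: [-3.07, 3.07], [-1.43, 2.12], [-1.02, 1.25], [-3.03, 1.67], [-3.05, -0], [-3.03, 3.03]. Speed limits (rad/s): [2.39, 2.39, 3.01, 3.14, 3.14, 3.14].

INTERFACE

Orientations are given as a unit quaternion [x, y, z, w].
In Python, from cell import readout, eyes, env gives the robot as it stands.
- The arm moves only by the shell command python3 -m creep 'ROWS' [OPENING] [FORCE]. ROWS is JSON, a list of rows, each a list of 4 numbers: the shift along the tool's x, y, z in cm, then the turn about the tool's z in rad. A call has 1 to 5 rows; each row is the pose to reach, as a shift and turn from the pose commanded when the call began, along the tool's axes at that moment; what a row does not reach only later rows make up. A row lasts 1/10 s, in which the tool goes at most 50 mm and 8.59 degrees, less where a joint would pass 70% of its speed; a pose out of reach is approached as far as the arm can. A call with a gripper value outside its range is refused whole. OPENING is the finger opening in cm, from 0 to 8.54, set as the call begins (- or left out, the last holds). The fingers move at their own pace and stop on an object; FORCE is the grip in N (left out, the last holds). Time passes only in rows, so rows that repeat a pose let the fingers close. It gives the time, the measured TCP pose, the force, the opening and the grip force at its end, in the units of the state.
- readout.sense(): the state, without advancing time (a new reading comes with each control period).
- eyes.read_camera(name): name is "side" or "top"; returns the picture (480x640x3 uint8, red, green, blue); there is no depth.
- eyes.calibration(name): a dict with "K" (3x3 intrinsics, pixels), "cam_to_world" (4x4, takes a point from camera to world coordinates). Camera axes: x right, y down, z forward; pixel columns grow to the right and rows downward; lengths in m; the calibration is good to about 2 mm. A picture is of the moment at which its call begins. calibration takes no time and is no camera call.
- env.job_done(): hands the job in; it is judged then, once.
The state is a dict: "t": time; "q": joint angles; "qvel": joint speeds; "effort": joint torques, N m; "position": TCP position; "ee_rot": TCP orientation; "wrist_force": force on the tool from outside, world axes, zero at the start; "ft_torque": the same for the moment, N m; "width": opening from 0.0 (shut) to 1.0 (fully open); "grasp_force": force on a finger pad.
Only numpy, scipy, OpenCV 4.12 (cv2) and the standard library are available. Lean on these libraries where they do the work, as an engineer would, in place of code of your own. Each camera call takes 0.05 s, during which the arm holds its last target. There are 200 camera calls.

## Working session

There is one attempt and no reset: what is moved stays moved. The work goes in short steps, Python scripts to look and compute and a shell command to move; the robot and the scene stay as the last step left them, time stands still between calls to the robot, and variables do not carry over. Pictures are saved under pics/ and viewed, at most 10 in all, crops included, and the job is handed in when it is done.

```bash
mkdir -p pics; python3 - <<'E'
from cell import readout, eyes, env
import cv2
s=readout.sense();print({k:s[k] for k in("t","position","ee_rot","width")},env.tips_ahead)
for n in("top","side"):
    cv2.imwrite(f"pics/{n}0.png",eyes.read_camera(n)[:,:,::-1])
    c=eyes.calibration(n);print(n,c["K"],c["cam_to_world"])
E
ls
```

```text
{'t': 0.0, 'position': array([0.23496759, 0.63221877, 0.20724743]), 'ee_rot': array([ 9.84207266e-01, -1.77017931e-01, -6.77615861e-05,  8.39736811e-04]), 'width': 0.9985105746895987} 0.014
top [[537.92344381   0.         312.28607351]
 [  0.         537.92344381 238.37067872]
 [  0.           0.           1.        ]] [[-0.00713864 -0.99817658  0.05993787  0.47345111]
 [-0.99994449  0.00666104 -0.00816425 -0.00682271]
 [ 0.00775012 -0.05999283 -0.99816872  1.32716787]
 [ 0.          0.          0.          1.        ]]
side [[436.24415291   0.         320.56298093]
 [  0.         436.24415291 239.14887608]
 [  0.           0.           1.        ]] [[ 0.94883739 -0.17283318  0.26426559  0.30149903]
 [-0.31528015 -0.56491161  0.76254396 -0.79205738]
 [ 0.01749381 -0.80684792 -0.59050013  0.66766488]
 [ 0.          0.          0.          1.        ]]
pics
```

View pics/top0.png

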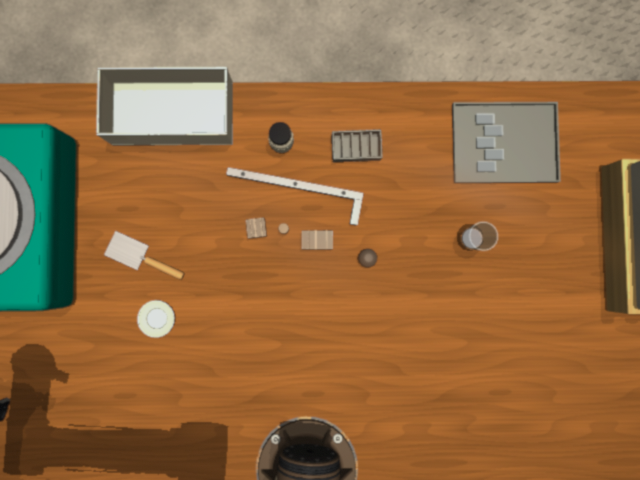

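View pics/side0.png

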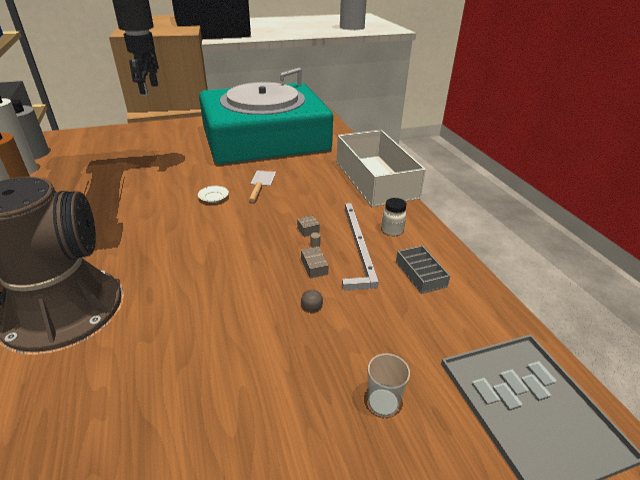

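The top picture shows the rail from about (228,172) to (362,195) and the end stop going down to (354,223). The long billet is at (317,240), the short one at (256,228), the core at (283,228) and the cobble at (368,257). Next I'll enlarge it.

```bash
python3 - <<'E'
import cv2
i=cv2.imread("pics/top0.png")[160:275,215:385]
i=cv2.resize(i,None,fx=4.7,fy=4.7,interpolation=cv2.INTER_CUBIC)
cv2.imwrite("pics/c0.png",i);print(i.shape)
E
```

```text
(540, 799, 3)
```

View pics/c0.png

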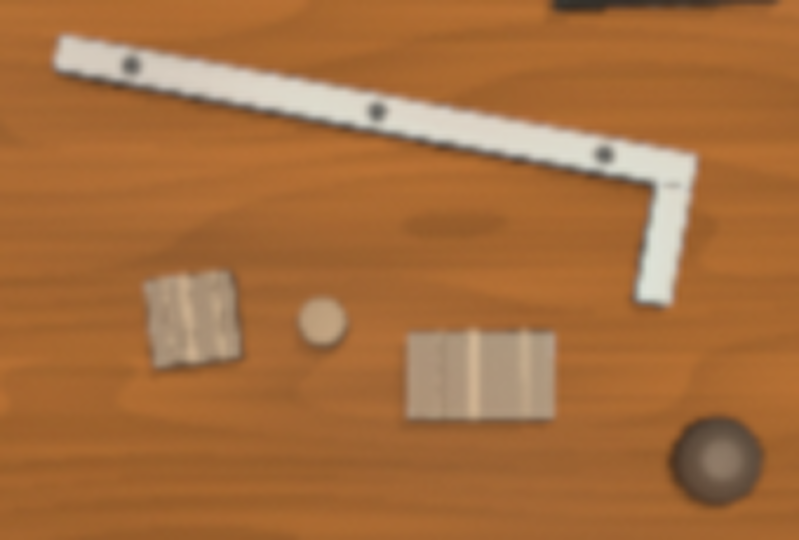

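The crop shows these positions in crop pixels:
- **Rail:** inner top edge from (55,70) to (656,183).
- **Stop:** inner edge down to (636,303).
- **Long billet:** corners (407,333), (554,332), (554,419), (407,419).
- **Short billet:** corners (146,283), (232,272), (241,357), (155,367).
- **Core:** (322,322).
- **Cobble:** (717,460).

```bash
cat > h.py <<'E'
import numpy as np
from cell import readout, eyes, env
from scipy.spatial.transform import Rotation as R
def pix(p,z,name="top",o=(215,160),f=4.7):
    c=eyes.calibration(name);M=np.array(c["cam_to_world"])
    p=(np.atleast_2d(p)+.5)/f-.5+np.array(o)
    d=np.c_[p,np.ones(len(p))]@np.linalg.inv(c["K"]).T@M[:3,:3].T
    return M[:3,3]+d*((z-M[2,3])/d[:,2])[:,None]
C=np.array(CORNER) if 'CORNER' in globals() else None
def guide(corner,yaw):
    c,s=np.cos(yaw),np.sin(yaw);return np.array([[c,-s],[s,c]])
def tcp():
    s=readout.sense();X=R.from_quat(s["ee_rot"]).as_matrix()
    return s["t"],s["position"],X
E
sed -i '/^C=/d' h.py
python3 - <<'E'
from h import *
np.set_printoptions(precision=4,suppress=True)
r=pix([(55,70),(656,183),(636,303)],.02)[:,:2]
u=(r[0]-r[1]);print(np.linalg.norm(u));u/=np.linalg.norm(u);yaw=np.arctan2(-u[0],u[1])
G=guide(r[1],yaw);print("corner",r[1],"yaw",yaw,"stop end in guide",(r[2]-r[1])@G)
for n,p,z in(("long",[(407,333),(554,332),(554,419),(407,419)],.03),("short",[(146,283),(232,272),(241,357),(155,367)],.03),("core",[(322,322)],.032),("cob",[(717,460)],.03)):
    w=pix(p,z)[:,:2];g=(w-r[1])@G
    print(n,w.mean(0),"guide",g.mean(0)*1e3)
    if len(p)>1:
        e=g[0]-g[1];print(" corners",g*1e3,"yaw in guide",np.arctan2(-e[0],e[1]),[np.linalg.norm(g[i]-g[i-1])*1e3 for i in range(4)])
t,p,X=tcp();print(p,X)
E
```

```text
0.31856837793388476
corner [ 0.6489 -0.1207] yaw -0.19316652107020152 stop end in guide [-0.0636 -0.0011]
long [ 0.5484 -0.0284] guide [-116.3057   71.2985]
 corners [[-101.6911  112.5213]
 [ -87.1507   38.2898]
 [-131.1981   30.1026]
 [-145.1828  104.2803]] yaw in guide 0.19342977237722034 [np.float64(44.2656160703613), np.float64(75.64220402175843), np.float64(44.80176725405691), np.float64(75.48449220103765)]
short [0.5783 0.119 ] guide [-115.3216  221.658 ]
 corners [[-101.2579  249.282 ]
 [ -87.4647  206.908 ]
 [-129.6626  194.0233]
 [-142.9012  236.4186]] yaw in guide 0.3146939906794103 [np.float64(43.58482518599978), np.float64(44.56243713375255), np.float64(44.121197442921975), np.float64(44.41414457787573)]
core [0.5765 0.0528] guide [-104.366   156.4147]
cob [ 0.5043 -0.1495] guide [-136.3967  -55.9955]
[0.235  0.6323 0.2073] [[ 0.9373 -0.3484 -0.0004]
 [-0.3484 -0.9373 -0.0014]
 [ 0.0001  0.0015 -1.    ]]
```

```bash
cat >> h.py <<'E'
CN=np.array([.6489,-.1207]);YAW=-.1932;G=guide(CN,YAW)
def to(gx,gy,z):
    "rows' numbers (cm, rad) to bring TCP to guide-frame mm, tool x along guide x"
    t,p,X=tcp();w=np.r_[CN+G@np.array([gx,gy])/1e3,z/1e3]
    a=np.arctan2(X[1,0],X[0,0])
    print("t %.2f guide now"%t,((p[:2]-CN)@G*1e3).round(1),(p[2]*1e3).round(1),"shift",((w-p)@X*100).round(2),"turn",round(-(YAW-a),3))
E
python3 -c "
from h import *
to(-185,68,150)"
```

```text
t 0.10 guide now [-550.8  659.5] 207.3 shift [45.68 52.44  5.82] turn -0.163
```

```bash
python3 -m creep '[[4,4,0,-0.08],[8,8,0,-0.163],[12,12,0,-0.163],[15,16,0,-0.163],[18,20,0,-0.163]]' 3.0 20; python3 -c "
from h import *
to(-185,68,150)"
```

```text
t: 0.6
position: [0.3288, 0.399, 0.2078]
ee_rot: [0.995, -0.096, -0.0, 0.0]
wrist_force: [0.9, -0.4, 0.2]
width: 0.352
grasp_force: 0.0
t 0.60 guide now [-414.   448.6] 207.8 shift [22.88 38.07  5.8 ] turn 0.0
```

```bash
python3 -m creep '[[2.5,4.2,0,0],[5,8.4,0,0],[7.5,12.6,0,0],[10,16.8,0,0],[12.5,21,0,0]]'; python3 -m creep '[[2.5,4.2,1,0],[5,8.4,2,0],[7.5,12.6,3,0],[9,15,4.5,0],[10.3,17,5.8,0]]' ; python3 -c "
from h import *
to(-185,68,60);print(env.tips_ahead)"
```

```text
t: 1.1
position: [0.4108, 0.1692, 0.2083]
ee_rot: [0.995, -0.096, 0.0, -0.0]
wrist_force: [0.9, 0.7, 0.7]
width: 0.354
grasp_force: 0.0
t: 1.6
position: [0.4793, -0.0175, 0.1494]
ee_rot: [0.995, -0.097, -0.0, 0.0]
wrist_force: [1.4, 0.1, 0.6]
width: 0.353
grasp_force: 0.0
t 1.60 guide now [-186.2   68.7] 149.4 shift [0.13 0.07 8.94] turn -0.001
0.014
```

```bash
python3 -m creep '[[0,0,4,0],[0,0,8,0],[0,0,10.5,0],[0,0,10.5,0],[0,0,10.5,0]]' ; python3 -m creep '[[0,0,0.7,0],[0,0,1.4,0],[0,0,1.9,0],[0,0,1.9,0]]'; python3 - <<'E'
from h import *;import cv2
to(-170,70,25)
i=eyes.read_camera("side")[180:330,230:430,::-1]
cv2.imwrite("pics/s1.png",cv2.resize(i,None,fx=4,fy=4,interpolation=cv2.INTER_CUBIC))
E
```

```text
t: 2.1
position: [0.4795, -0.0156, 0.0455]
ee_rot: [0.995, -0.096, -0.0, 0.0]
wrist_force: [1.4, 0.4, -0.0]
width: 0.35
grasp_force: 0.0
t: 2.5
position: [0.4791, -0.0155, 0.0258]
ee_rot: [0.995, -0.096, -0.0, 0.0]
wrist_force: [-0.7, -0.5, -0.2]
width: 0.349
grasp_force: 0.0
t 2.50 guide now [-186.9   70.7] 25.8 shift [1.69 0.07 0.08] turn 0.0
```

View pics/s1.png

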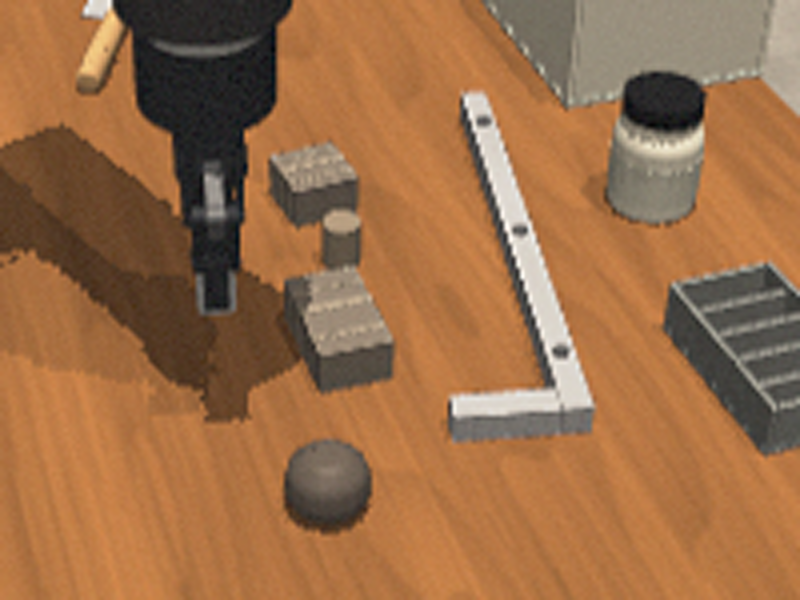

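The fingertips (215,312) are just behind the long billet and low over the bench, with a clear path. I'll start the push.

```bash
python3 -m creep '[[1,0,0.4,0],[2,0,0.4,0],[2.8,0,0.4,0],[3.4,0,0.4,0],[4,0,0.4,0]]' ; python3 -m creep '[[0.6,0,0,0],[1.2,0,0,0],[1.8,0,0,0],[2.4,0,0,0],[3,0,0,0]]';  python3 -m creep '[[0.6,0,0,0],[1.2,0,0,0],[1.8,0,0,0],[2.4,0,0,0],[3,0,0,0]]'; python3 - <<'E'
from h import *;import cv2
to(-60,70,21)
i=eyes.read_camera("side")[180:330,230:430,::-1]
cv2.imwrite("pics/s2.png",cv2.resize(i,None,fx=4,fy=4,interpolation=cv2.INTER_CUBIC))
E
```

```text
t: 3.05
position: [0.5193, -0.0233, 0.0221]
ee_rot: [0.995, -0.096, -0.0, 0.0]
wrist_force: [-0.0, 0.2, -0.0]
width: 0.349
grasp_force: 0.0
t: 3.55
position: [0.5486, -0.0289, 0.0222]
ee_rot: [0.995, -0.096, 0.0, -0.0]
wrist_force: [0.0, 0.6, 0.4]
width: 0.352
grasp_force: 0.0
t: 4.05
position: [0.578, -0.0347, 0.0222]
ee_rot: [0.995, -0.096, -0.0, -0.0]
wrist_force: [-0.2, -0.3, -0.6]
width: 0.355
grasp_force: 0.0
t 4.05 guide now [-86.1  70.8] 22.2 shift [2.61 0.08 0.12] turn 0.0
```

View pics/s2.png

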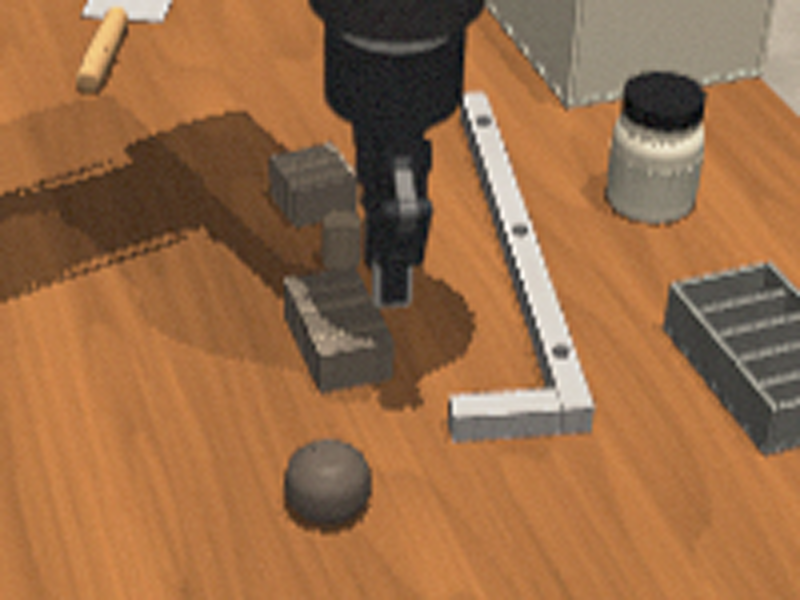

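The billet hasn't moved: the fingers (tip at 393,305) look like they are past it or above it. I'll check the geometry against the side camera.

```bash
cat >> h.py <<'E'
def proj(P,name="side",o=(230,180),f=4):
    c=eyes.calibration(name);M=np.linalg.inv(c["cam_to_world"]);q=(M[:3,:3]@P+M[:3,3]);q=c["K"]@q
    return ((q[:2]/q[2]-o+.5)*f-.5).round(0)
def gw(gx,gy,z): return np.r_[CN+G@np.array([gx,gy])/1e3,z/1e3]
E
python3 - <<'E'
from h import *
for g in [(-101.7,112.5),(-87.2,38.3),(-131.2,30.1),(-145,104)]: print("billet top",proj(gw(*g,30)), "bottom",proj(gw(*g,0)))
print("corner",proj(gw(0,0,20)),"end",proj(gw(-62,0,20)),"rail end",proj(gw(0,320,20)),"core top",proj(gw(-104,156,32)))
for z in (0,8,20,30,40,60): print(z,"finger near",proj(gw(-86,71-22,z)),proj(gw(-86,71-30,z)))
E
```

```text
billet top [350. 263.] bottom [349. 302.]
billet top [391. 339.] bottom [389. 379.]
billet top [316. 354.] bottom [316. 394.]
billet top [280. 276.] bottom [281. 315.]
corner [552. 385.] end [444. 393.] rail end [456.  91.] core top [338. 219.]
0 finger near [389. 367.] [391. 376.]
8 finger near [389. 357.] [391. 365.]
20 finger near [390. 341.] [392. 350.]
30 finger near [390. 327.] [392. 336.]
40 finger near [391. 314.] [393. 323.]
60 finger near [392. 286.] [394. 295.]
```

By projection the fingertips are about 45–50 mm above the bench, not 10 mm, so they passed over the billet. I'll back off and triangulate with both cameras.

```bash
python3 -m creep '[[-3,0,0,0],[-6,0,0,0],[-9,0,0,0],[-10.2,0,0,0],[-10.2,0,0,0]]'; python3 - <<'E'
from h import *;import cv2
to(-187,70,21)
a=eyes.read_camera("side")[200:300,230:330,::-1]
b=eyes.read_camera("top")[200:300,260:360,::-1]
cv2.imwrite("pics/s3.png",cv2.resize(np.hstack([a,b]),None,fx=4,fy=4,interpolation=cv2.INTER_CUBIC))
for y in(-30,-15,15,30):
  for z in (8,50): print(y,z,"side",proj(gw(-187,71+y,z),o=(230,200)),"top",proj(gw(-187,71+y,z),"top",(260,200)))
E
```

```text
t: 4.6
position: [0.4762, -0.0149, 0.0226]
ee_rot: [0.995, -0.096, -0.0, -0.0]
wrist_force: [-0.2, 0.5, 0.5]
width: 0.351
grasp_force: 0.0
t 4.60 guide now [-189.8   70.7] 22.6 shift [0.28 0.07 0.16] turn 0.001
-30 8 side [217. 298.] top [256. 284.]
-30 50 side [215. 241.] top [258. 284.]
-15 8 side [216. 281.] top [232. 280.]
-15 50 side [214. 224.] top [233. 279.]
15 8 side [213. 248.] top [183. 271.]
15 50 side [210. 192.] top [183. 270.]
30 8 side [211. 233.] top [159. 266.]
30 50 side [209. 177.] top [158. 265.]
```

View pics/s3.png

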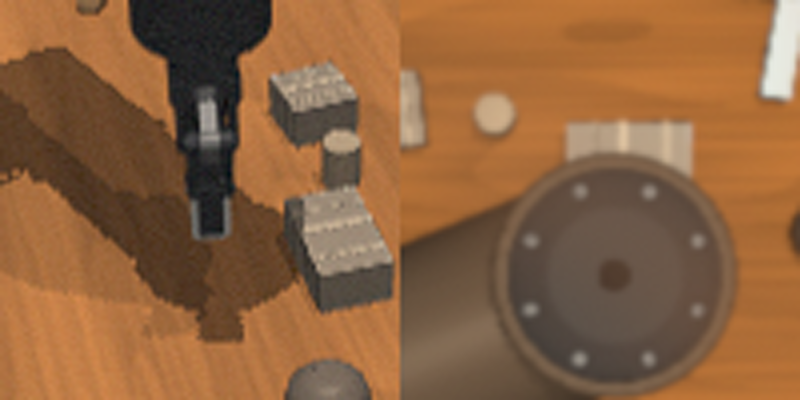

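The gripper sits where expected horizontally, but the tip at (210,237) puts it at z≈50 mm, so the reported height doesn't match the real tips. I'll lower in small steps and watch the force.

```bash
python3 -m creep '[[0,0,0.5,0],[0,0,1,0],[0,0,1.5,0],[0,0,2,0],[0,0,2,0]]';python3 -m creep '[[0,0,0.4,0],[0,0,0.8,0],[0,0,1.2,0],[0,0,1.2,0]]'; python3 - <<'E'
from h import *;import cv2
to(-187,70,21)
a=eyes.read_camera("side")[200:300,230:380,::-1]
cv2.imwrite("pics/s4.png",cv2.resize(a,None,fx=5,fy=5,interpolation=cv2.INTER_CUBIC))
for y in(-30,-22,-15):
  for z in (0,10,20,30): print(y,z,"side",proj(gw(-187,71+y,z),o=(230,200),f=5))
E
```

```text
t: 5.2
position: [0.4769, -0.0154, 0.0011]
ee_rot: [0.995, -0.096, -0.001, 0.0]
wrist_force: [-0.2, 0.3, 0.2]
width: 0.35
grasp_force: 0.0
t: 5.6
position: [0.4771, -0.0151, -0.0103]
ee_rot: [0.995, -0.096, -0.0, 0.0]
wrist_force: [-1.0, -0.6, -0.1]
width: 0.353
grasp_force: 0.0
t 5.60 guide now [-188.9   70.6] -10.3 shift [ 0.19  0.06 -3.13] turn 0.0
-30 0 side [273. 385.]
-30 10 side [272. 369.]
-30 20 side [271. 352.]
-30 30 side [270. 335.]
-22 0 side [271. 374.]
-22 10 side [271. 357.]
-22 20 side [270. 341.]
-22 30 side [269. 324.]
-15 0 side [271. 364.]
-15 10 side [270. 348.]
-15 20 side [269. 331.]
-15 30 side [268. 314.]
```

View pics/s4.png

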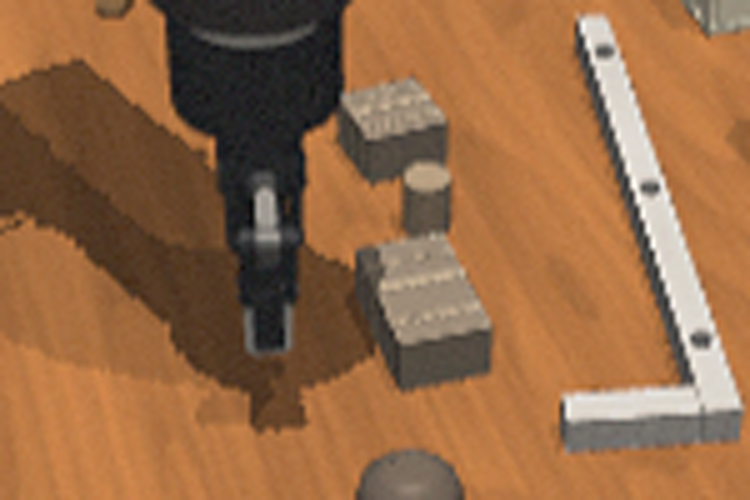

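The tip at (268,354) is now about 12–18 mm above the bench, below the billet's top. I'll go 3 mm lower and push.

```bash
python3 -m creep '[[0.7,0,0.3,0],[1.4,0,0.3,0],[2.1,0,0.3,0],[2.8,0,0.3,0],[3.4,0,0.3,0]]' ; python3 -m creep '[[0.6,0,0,0],[1.2,0,0,0],[1.8,0,0,0],[2.4,0,0,0],[3,0,0,0]]';  python3 -m creep '[[0.6,0,0,0],[1.2,0,0,0],[1.8,0,0,0],[2.4,0,0,0],[3,0,0,0]]'; python3 - <<'E'
from h import *;import cv2
to(-60,70,-13)
a=eyes.read_camera("side")[200:300,230:380,::-1]
cv2.imwrite("pics/s5.png",cv2.resize(a,None,fx=5,fy=5,interpolation=cv2.INTER_CUBIC))
E
```

```text
t: 6.15
position: [0.5117, -0.0217, -0.0128]
ee_rot: [0.995, -0.096, 0.0, -0.0]
wrist_force: [0.2, 0.2, 0.3]
width: 0.35
grasp_force: 0.0
t: 6.65
position: [0.5398, -0.0277, -0.0129]
ee_rot: [0.995, -0.096, -0.001, 0.0]
wrist_force: [-4.6, 0.4, 2.9]
width: 0.351
grasp_force: 2.0
t: 7.15
position: [0.5703, -0.0332, -0.0128]
ee_rot: [0.995, -0.096, 0.0, 0.0]
wrist_force: [-1.8, 0.0, -0.1]
width: 0.353
grasp_force: 0.9
t 7.15 guide now [-94.   70.8] -12.8 shift [3.4  0.08 0.02] turn 0.0
```

View pics/s5.png

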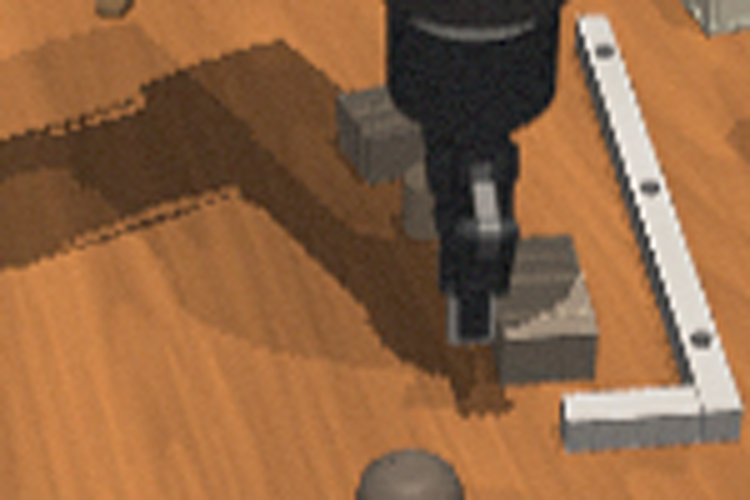

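The billet is sliding and has squared up to the fingers; its near face (505–597, 380) is clear of the stop. I'll continue to the rail.

```bash
python3 -m creep '[[0.6,0,0,0],[1.2,0,0,0],[1.8,0,0,0],[2.4,0,0,0],[3,0,0,0]]';  python3 -m creep '[[0.2,0,0,0],[0.4,0,0,0],[0.6,0,0,0],[0.8,0,0,0],[0.8,0,0,0]]'; python3 -c "
from h import *
to(-100,70,-13)
c=(pix([(505,382)],0,'side',(230,200),5)[0,:2]-CN)@G;print(c)"
```

```text
t: 7.7
position: [0.5995, -0.0389, -0.0128]
ee_rot: [0.995, -0.096, -0.0, 0.0]
wrist_force: [-2.9, 0.9, 0.2]
width: 0.351
grasp_force: 1.3
t: 8.2
position: [0.6075, -0.0404, -0.0128]
ee_rot: [0.995, -0.096, 0.0, -0.0]
wrist_force: [-1.6, -1.2, -0.0]
width: 0.354
grasp_force: 0.3
t 8.20 guide now [-56.   70.9] -12.8 shift [-4.4   0.09  0.02] turn 0.001
[-0.07957833  0.03163693]
```

```bash
python3 -m creep '[[0.1,0,0,0],[0.2,0,0,0],[0.3,0,0,0],[0.3,0,0,0]]';  python3 -m creep '[[0.1,0,0,0],[0.2,0,0,0],[0.3,0,0,0],[0.3,0,0,0]]'; python3 -c "
from h import *
to(-100,70,-13)"
```

```text
t: 8.6
position: [0.6087, -0.0408, -0.0128]
ee_rot: [0.995, -0.096, -0.001, 0.0]
wrist_force: [-6.0, 3.4, 4.6]
width: 0.353
grasp_force: 3.6
t: 9.0
position: [0.6086, -0.0409, -0.0129]
ee_rot: [0.995, -0.097, -0.003, 0.0]
wrist_force: [-16.4, 9.6, 13.7]
width: 0.353
grasp_force: 9.2
t 9.00 guide now [-54.9  70.6] -12.9 shift [-4.51  0.06  0.04] turn -0.0
```

Rail contact is confirmed at 16 N. Next I'll back off, lift, shut the fingers and go round to the far end.

```bash
python3 -m creep '[[-1,0,0,0],[-2.5,0,-1,0],[-2.5,0,-5,0],[-2.5,0,-7,0],[-2.5,0,-7,0]]' 0 20; python3 -m creep '[[2,-3,0,0],[5.2,-7,0,0],[5.2,-7,0,0],[5.2,-7,0,0]]' ; python3 -c "
from h import *
to(-28,140,-8)"
```

```text
t: 9.5
position: [0.5915, -0.0362, 0.0611]
ee_rot: [0.995, -0.096, 0.004, -0.001]
wrist_force: [0.3, 0.7, -0.5]
width: 0.004
grasp_force: 0.0
t: 9.9
position: [0.6533, 0.0228, 0.056]
ee_rot: [0.995, -0.096, -0.0, 0.0]
wrist_force: [-0.5, 0.0, 0.3]
width: -0.0
grasp_force: 0.0
t 9.90 guide now [-23.2 141.7] 56.0 shift [-0.47  0.17  6.4 ] turn 0.001
```

```bash
python3 -m creep '[[-0.4,0,2,0],[-0.4,0,4,0],[-0.4,0,5.5,0],[-0.4,0,5.5,0]]'; python3 -m creep '[[0,0,0.3,0],[0,0,0.6,0],[0,0,0.6,0]]'; python3 -m creep '[[0,0.5,0,0],[0,1,0,0],[0,1.5,0,0],[0,2,0,0],[0,2.5,0,0]]';python3 -m creep '[[0,0.5,0,0],[0,1,0,0],[0,1.5,0,0],[0,2,0,0],[0,2.5,0,0]]'; python3 -c "
from h import *
to(-28,90,-6)"
```

```text
t: 10.3
position: [0.6467, 0.0218, -0.0002]
ee_rot: [0.995, -0.097, -0.002, 0.001]
wrist_force: [0.3, -0.2, -0.4]
width: 0.001
grasp_force: 0.0
t: 10.6
position: [0.6491, 0.0228, -0.0034]
ee_rot: [0.995, -0.096, 0.0, -0.0]
wrist_force: [0.6, -0.9, -0.1]
width: -0.001
grasp_force: 0.0
t: 11.1
position: [0.6441, -0.0021, -0.0037]
ee_rot: [0.995, -0.096, 0.0, -0.0]
wrist_force: [0.1, 2.2, 1.0]
width: 0.001
grasp_force: 1.3
t: 11.6
position: [0.6393, -0.0265, -0.0037]
ee_rot: [0.995, -0.096, 0.0, -0.0]
wrist_force: [-0.6, 3.9, 1.7]
width: -0.002
grasp_force: 1.6
t 11.60 guide now [-27.5  90.6] -3.7 shift [-0.05  0.06  0.23] turn 0.0
```

```bash
python3 -m creep '[[0,0.15,0,0],[0,0.3,0,0],[0,0.45,0,0],[0,0.6,0,0],[0,0.6,0,0]]';python3 -m creep '[[0,0.1,0,0],[0,0.2,0,0],[0,0.3,0,0],[0,0.3,0,0]]'; python3 -c "
from h import *
to(-28,90,-6)"
```

```text
t: 12.1
position: [0.6387, -0.03, -0.0037]
ee_rot: [0.995, -0.096, 0.001, -0.001]
wrist_force: [-2.1, 13.6, 0.9]
width: -0.004
grasp_force: 6.1
t: 12.5
position: [0.6388, -0.0304, -0.0036]
ee_rot: [0.995, -0.096, 0.001, -0.002]
wrist_force: [-2.3, 24.6, 1.5]
width: -0.001
grasp_force: 11.5
t 12.50 guide now [-27.3  86.7] -3.6 shift [-0.07 -0.33  0.24] turn 0.001
```

Firm contact with the stop at 25 N. Now the short billet.

```bash
python3 -m creep '[[0,-2,0,0],[0,-3,-3,0],[0,-3,-7,0],[0,-3,-7,0]]' 1.5 20; python3 -m creep '[[-3.5,-3,0,0],[-7,-6,0,0],[-11,-8,0,0],[-15,-10.5,0,0],[-15,-10.5,0,0]]';  python3 -c "
from h import *
to(-180,219,-11)"
```

```text
t: 12.9
position: [0.6469, -0.0051, 0.0718]
ee_rot: [0.995, -0.095, 0.004, -0.0]
wrist_force: [-0.1, 0.9, 1.0]
width: 0.173
grasp_force: 0.0
t: 13.4
position: [0.5129, 0.1282, 0.0664]
ee_rot: [0.996, -0.094, -0.0, 0.0]
wrist_force: [1.0, 0.4, 0.3]
width: 0.18
grasp_force: 0.0
t 13.40 guide now [-181.2  218.2] 66.4 shift [ 0.13 -0.09  7.74] turn 0.004
```

```bash
python3 -m creep '[[0,-0.3,3,0],[0,-0.3,6,0],[0,-0.3,7,0],[0,-0.3,7.6,0],[0,-0.3,7.6,0]]'; python3 -m creep '[[0.6,0,0,0],[1.2,0,0,0],[1.8,0,0,0],[2.4,0,0,0],[3,0,0,0]]'; python3 -m creep '[[0.6,0,0,0],[1.2,0,0,0],[1.8,0,0,0],[2.4,0,0,0],[3,0,0,0]]';python3 -m creep '[[0.6,0,0,0],[1.2,0,0,0],[1.8,0,0,0],[2.4,0,0,0],[3,0,0,0]]'; python3 -c "
from h import *
to(-60,221,-11)"
```

```text
t: 13.9
position: [0.517, 0.1287, -0.01]
ee_rot: [0.995, -0.096, -0.0, 0.0]
wrist_force: [-0.2, 0.1, 0.3]
width: 0.176
grasp_force: 0.0
t: 14.4
position: [0.5467, 0.1232, -0.0096]
ee_rot: [0.995, -0.096, 0.0, -0.0]
wrist_force: [-0.5, 0.7, 0.8]
width: 0.178
grasp_force: 0.7
t: 14.9
position: [0.5758, 0.1173, -0.0099]
ee_rot: [0.995, -0.096, -0.0, 0.0]
wrist_force: [-3.0, 0.7, 2.4]
width: 0.175
grasp_force: 1.6
t: 15.4
position: [0.6056, 0.1117, -0.0099]
ee_rot: [0.995, -0.096, 0.0, 0.0]
wrist_force: [-1.4, 0.0, 2.0]
width: 0.175
grasp_force: 1.0
t 15.40 guide now [-87.1 219.8] -9.9 shift [ 2.71 -0.12  0.11] turn 0.0
```

```bash
python3 -m creep '[[0.6,0,0,0],[1.2,0,0,0],[1.8,0,0,0],[2.4,0,0,0],[2.8,0,0,0]]';  python3 -m creep '[[0.1,0,0,0],[0.2,0,0,0],[0.3,0,0,0],[0.4,0,0,0],[0.5,0,0,0]]';  python3 - <<'E'
from h import *;import cv2
to(-100,221,-11)
b=eyes.read_camera("side")[180:300,260:400,::-1]
cv2.imwrite("pics/s6.png",cv2.resize(b,None,fx=5,fy=5,interpolation=cv2.INTER_CUBIC))
E
```

```text
t: 15.9
position: [0.6332, 0.1064, -0.0099]
ee_rot: [0.995, -0.096, 0.0, 0.0]
wrist_force: [-3.2, 0.8, 1.9]
width: 0.173
grasp_force: 1.3
t: 16.4
position: [0.6376, 0.1055, -0.0098]
ee_rot: [0.995, -0.096, 0.0, -0.0]
wrist_force: [-0.7, 1.5, 0.6]
width: 0.179
grasp_force: 1.3
t 16.40 guide now [-54.6 219.8] -9.8 shift [-4.54 -0.12  0.12] turn 0.001
```

View pics/s6.png

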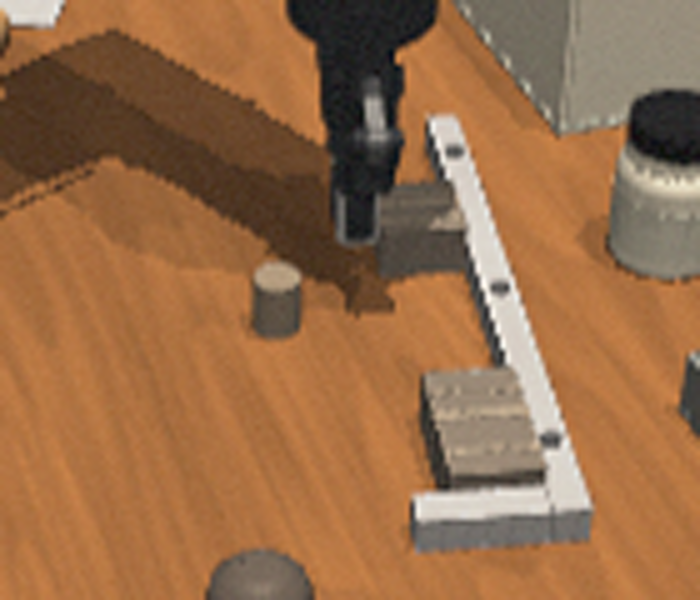

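The short billet (380–465, 185–275) is at the rail, and the long one (425–545, 370–485) is seated in the corner. I'll press the short one home, then go round behind it.

```bash
python3 -m creep '[[0.1,0,0,0],[0.2,0,0,0],[0.3,0,0,0],[0.3,0,0,0]]'; python3 -m creep '[[-1,0,0,0],[-2.5,0,-1,0],[-2.5,0,-5,0],[-2.5,0,-7,0],[-2.5,0,-7,0]]' 0 20; python3 -m creep '[[2,-2.5,0,0],[5.2,-5.3,0,0],[5.2,-5.3,0,0],[5.2,-5.3,0,0]]' ; python3 -c "
from h import *
to(-26,272,-4)"
```

```text
t: 16.85
position: [0.6375, 0.1054, -0.0099]
ee_rot: [0.995, -0.096, -0.002, 0.0]
wrist_force: [-13.3, 7.1, 8.6]
width: 0.174
grasp_force: 7.2
t: 17.35
position: [0.6185, 0.1108, 0.0642]
ee_rot: [0.995, -0.096, 0.003, -0.002]
wrist_force: [1.1, -0.1, 0.2]
width: -0.0
grasp_force: 0.0
t: 17.75
position: [0.6771, 0.152, 0.0587]
ee_rot: [0.995, -0.096, -0.001, 0.0]
wrist_force: [-0.6, -0.5, -0.7]
width: -0.002
grasp_force: 0.0
t 17.75 guide now [-24.6 273. ] 58.7 shift [-0.13  0.1   6.27] turn 0.0
```

```bash
python3 - <<'E'
from h import *
for p,z in(((280,132),.085),((283,150),0)):
    print((pix([p],z,"top",(0,0),1)[0,:2]-CN)@G)
print((pix([((665/5+260),(280/5+180))],0,"side",(0,0),1)[0,:2]-CN)@G)
E
python3 -m creep '[[-0.2,0,2,0],[-0.2,0,4,0],[-0.2,0,5.5,0],[-0.2,0,6.1,0],[-0.2,0,6.1,0]]'
```

```text
[0.11216004 0.20279979]
[0.08979129 0.19539898]
[0.10706888 0.17212841]
t: 18.25
position: [0.6744, 0.1517, -0.0017]
ee_rot: [0.995, -0.096, -0.001, 0.001]
wrist_force: [-0.7, -1.0, -0.1]
width: 0.0
grasp_force: 0.0
```

```bash
for k in 1; do :; done; python3 -m creep '[[0,0.6,0,0],[0,1.2,0,0],[0,1.8,0,0],[0,2.4,0,0],[0,3,0,0]]'; python3 -m creep '[[0,0.6,0,0],[0,1.2,0,0],[0,1.8,0,0],[0,2.4,0,0],[0,3,0,0]]'; python3 -m creep '[[0,0.6,0,0],[0,1.2,0,0],[0,1.8,0,0],[0,2.4,0,0],[0,3,0,0]]'; python3 -m creep '[[0,0.6,0,0],[0,1.2,0,0],[0,1.8,0,0],[0,2.4,0,0],[0,3,0,0]]'; python3 -c "
from h import *
to(-26,132,-4)"
```

```text
t: 18.75
position: [0.6697, 0.1226, -0.0002]
ee_rot: [0.995, -0.096, 0.001, -0.0]
wrist_force: [-0.1, 3.0, 1.0]
width: 0.0
grasp_force: 1.6
t: 19.25
position: [0.6641, 0.0935, -0.0003]
ee_rot: [0.995, -0.096, 0.001, -0.0]
wrist_force: [-0.1, 5.0, 4.6]
width: 0.002
grasp_force: 3.2
t: 19.75
position: [0.6583, 0.064, -0.0003]
ee_rot: [0.995, -0.096, 0.001, -0.0]
wrist_force: [-1.2, 6.5, 4.4]
width: -0.0
grasp_force: 3.3
t: 20.25
position: [0.6524, 0.0346, -0.0004]
ee_rot: [0.995, -0.096, 0.0, -0.0]
wrist_force: [-1.0, 6.4, 2.9]
width: -0.0
grasp_force: 3.4
t 20.25 guide now [-26.3 153.1] -0.4 shift [0.03 2.11 0.36] turn 0.001
```

```bash
python3 -m creep '[[0,0.5,0,0],[0,1,0,0],[0,1.4,0,0],[0,1.6,0,0],[0,1.8,0,0]]'; python3 -m creep '[[0,0.1,0,0],[0,0.2,0,0],[0,0.3,0,0],[0,0.4,0,0],[0,0.5,0,0]]'; python3 -c "
from h import *
to(-26,132,-4)"
```

```text
t: 20.75
position: [0.649, 0.0169, -0.0004]
ee_rot: [0.995, -0.096, 0.0, -0.0]
wrist_force: [-0.7, 5.7, 4.8]
width: -0.004
grasp_force: 3.5
t: 21.25
position: [0.6482, 0.0126, -0.0003]
ee_rot: [0.995, -0.096, 0.001, -0.001]
wrist_force: [-2.1, 10.5, 4.2]
width: 0.003
grasp_force: 5.9
t 21.25 guide now [-26.2 130.7] -0.3 shift [ 0.02 -0.13  0.37] turn 0.001
```

```bash
python3 -m creep '[[0,0.1,0,0],[0,0.2,0,0],[0,0.2,0,0]]'; python3 -m creep '[[0,-2,0,0],[0,-2.5,-3,0],[0,-2.5,-7,0],[0,-2.5,-7,0]]' 5 20; python3 -m creep '[[-3,3,0,0],[-6,6,0,0],[-6.2,8.4,0,0],[-6.2,8.4,0,0]]';  python3 -c "
from h import *
to(-82,70,-15)"
```

```text
t: 21.55
position: [0.6483, 0.0124, -0.0003]
ee_rot: [0.995, -0.096, 0.001, -0.002]
wrist_force: [-1.3, 15.6, 3.8]
width: -0.0
grasp_force: 7.8
t: 21.95
position: [0.6554, 0.035, 0.0745]
ee_rot: [0.995, -0.095, 0.004, -0.0]
wrist_force: [1.4, -0.2, -0.1]
width: 0.583
grasp_force: 0.0
t: 22.35
position: [0.5731, -0.0385, 0.0692]
ee_rot: [0.995, -0.097, -0.001, 0.001]
wrist_force: [-0.0, 0.0, -0.8]
width: 0.584
grasp_force: 0.0
t 22.35 guide now [-90.2  66.1] 69.2 shift [ 0.83 -0.4   8.42] turn -0.001
```

```bash
python3 -m creep '[[0.3,-0.5,3,0],[0.3,-0.5,6,0],[0.3,-0.5,7.5,0],[0.3,-0.5,8.3,0],[0.3,-0.5,8.3,0]]'; python3 -m creep '[[0.5,0,0,0],[1,0,0,0],[1.5,0,0,0],[2,0,0,0],[2.5,0,0,0]]'; python3 -m creep '[[0.2,0,0,0],[0.4,0,0,0],[0.6,0,0,0],[0.8,0,0,0],[0.8,0,0,0]]';  python3 -c "
from h import *
to(-55,71,-15)"
```

```text
t: 22.85
position: [0.5785, -0.032, -0.015]
ee_rot: [0.995, -0.096, -0.001, 0.001]
wrist_force: [-0.7, -0.5, 0.0]
width: 0.586
grasp_force: 0.0
t: 23.35
position: [0.6044, -0.0367, -0.0134]
ee_rot: [0.995, -0.096, 0.0, -0.0]
wrist_force: [-0.2, 0.3, -0.0]
width: 0.583
grasp_force: 0.0
t: 23.85
position: [0.6091, -0.0382, -0.0142]
ee_rot: [0.995, -0.097, -0.002, 0.0]
wrist_force: [-6.5, 2.4, 4.2]
width: 0.584
grasp_force: 3.5
t 23.85 guide now [-54.9  73.4] -14.2 shift [-0.01  0.24  0.08] turn -0.0
```

Contact at x=-55, which means both billets are flush. I'll press a little, retreat clear and check.

```bash
python3 -m creep '[[0.1,0,0,0],[0.2,0,0,0],[0.2,0,0,0]]'; python3 -m creep '[[-1,0,0,0],[-2.5,0,0,0],[-3,0,-4,0],[-4,0,-9,0],[-6,-3,-12,0]]'; python3 -m creep '[[-4,-3,0,0],[-8,-6,0,0],[-10,-11,0,0],[-10,-16,0,0],[-10,-20,0,0]]'; python3 -m creep '[[0,-5,0,0],[0,-10,0,0],[0,-10,0,0]]'; python3 - <<'E'
from h import *;import cv2
a=eyes.read_camera("top")[160:270,230:390,::-1]
b=eyes.read_camera("side")[220:300,310:400,::-1]
a=cv2.resize(a,(480,330),interpolation=cv2.INTER_CUBIC);b=cv2.resize(b,(315,280),interpolation=cv2.INTER_CUBIC)
cv2.imwrite("pics/f.png",np.hstack([a,cv2.copyMakeBorder(b,0,50,0,0,cv2.BORDER_CONSTANT)]))
print("core",proj(gw(-104.4,156.4,32),"top",(230,160),3),"cob",proj(gw(-136,-56,30),"top",(230,160),3))
for g in[(0,75),(-45,75),(0,120),(-45,120),(-45,0)]:print(g,proj(gw(*g,30),"top",(230,160),3))
E
```

```text
t: 24.15
position: [0.6091, -0.0383, -0.0143]
ee_rot: [0.995, -0.097, -0.004, 0.0]
wrist_force: [-13.6, 6.8, 11.1]
width: 0.584
grasp_force: 7.2
t: 24.65
position: [0.5613, 0.001, 0.1091]
ee_rot: [0.995, -0.097, 0.002, -0.0]
wrist_force: [1.2, 0.7, 0.6]
width: 0.588
grasp_force: 0.0
t: 25.15
position: [0.5002, 0.2204, 0.1072]
ee_rot: [0.995, -0.096, 0.001, -0.001]
wrist_force: [0.3, 0.9, -0.2]
width: 0.587
grasp_force: 0.0
t: 25.45
position: [0.5209, 0.3214, 0.1058]
ee_rot: [0.996, -0.094, 0.001, -0.001]
wrist_force: [0.6, -1.0, 0.0]
width: 0.584
grasp_force: 0.0
core [160. 205.] cob [413. 293.]
(0, 75) [284.  98.]
(-45, 75) [273. 152.]
(0, 120) [229.  88.]
(-45, 120) [219. 142.]
(-45, 0) [365. 169.]
```

View pics/f.png

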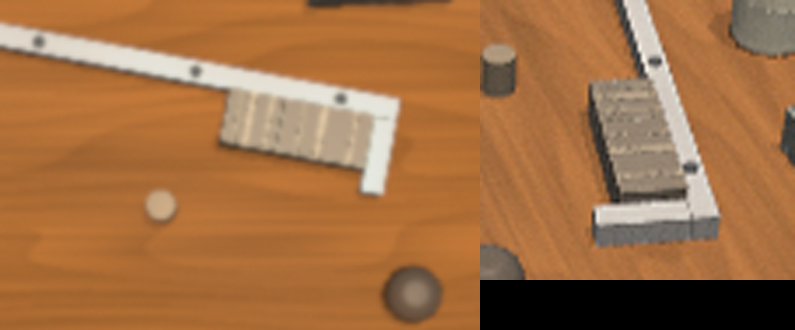

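The picture shows one tight row from (220,145) to (365,168), flush to the rail and the stop. The core (160,205) and cobble (413,293) have not moved, so I'm handing the job in.

```bash
python3 -c "
from cell import env
print(env.job_done())"
```

```text
the job is handed in; nothing more can be done
None
```

Both billets are in a tight row in the corner guide, flush to the rail, with the oblong one (long side to the rail) against the end stop and the square one behind it; the core and cobble have not moved, and I handed the job in at about 25.5 s with the arm clear.

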